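# Load and trim the balance rack

### The job

Load the balance rack on the bench: first hang the green hanger on the bar's right arm, in the seat between the two red ridges, then hang the orange hanger on the left arm, which already carries a dark end weight, and work the orange one along the bar until the bar hangs level by itself. Handle the rack gently, with no hard pressing or dropping, keep the hangers upright, and leave the other things where they are.

Things in the scene. Friction and masses are not known exactly. Their poses are not given: they have to be found in the camera images.
- bar (a joint): tilt of the rack's pivoting bar: 0 level, positive = left (+y) end up; stops at -0.15 and +0.15 rad. Well damped (0.25 N m s/rad: it takes 1 to 2 s to settle), with a weak centring spring (0.42 N m/rad); an unequal load over 0.063 N m carries it to a stop. Near level, moving the orange hanger 10 mm outwards lowers the left end by about 0.07 rad.
- bar_mid (a point): middle of the top face of the aluminium bar, right above the pivot (8 mm above its axis), 150 mm above the bench; y runs along the bar to its left end, x across it away from the robot, z up from its top (tilts with it). The bar is 400 mm long, 10 mm wide, 16 mm high; slippery (friction 0.3). A hanger pushed along it high on its tab tips and jams: push low.
- endweight_c (a point): centre of the dark steel end weight, 30 x 18 x 30 mm, clamped fast under the bar's left arm 175 to 190 mm from the middle; about 120 g, not exactly known. With the green hanger seated, the orange one balances the bar somewhere from 38 to 148 mm left of the middle, depending on the unknown weights: it must be found from the bar's tilt.
- seat (a point): centre of the seat on the top face of the right arm, 130 mm from bar_mid towards -y, axes as bar_mid. A red ridge, 5 mm high and 4 mm thick, crosses the bar's top on each side, 50 mm clear between them; the 44 mm long roof of the green hanger rests between them on the bar's top. Ease the bar down with the load: let go while high, it slaps onto its stop.
- stand: the rack's blue stand, fixed to the bench; origin under the pivot at bench height, y along the bar to the left. Foot plate 150 mm (x) by 130 mm (y), 14 mm high; rear and front posts astride the bar's middle, 26 mm along the bar, 40 mm over both, up to 157 mm above the bench.
- green_grip (a point): Green saddle hanger, about 370 g (exact mass unknown), standing upright on the bench; it goes on the right arm, in the seat. Point: centre of its grip tab, 112 mm above its underside; z up. The tab is 22 mm (x) by 14 mm (y), from 34 mm below to 26 mm above this point; grip it across the 14 mm (along y). Its cheeks with 48 mm brass flanges are 51 mm wide overall in x, 44 to 48 mm in y.
- green_roof (a point): Green hanger: centre of its roof's underside, 44 mm below the grip point. The roof is 25 mm (x) by 44 mm (y), 10 mm thick. Below it two cheeks leave a slot 13 mm wide in x, running along y, 68 mm deep, open downwards and at both ends. Lower it over the bar so that the bar runs through the slot and the roof rests on the bar's top.
- orange_grip (a point): Orange saddle hanger, about 310 g (exact mass unknown), standing upright on the bench; it goes on the left arm. Point: centre of its grip tab, 112 mm above its underside; z up. The tab is 22 mm (x) by 14 mm (y), from 34 mm below to 26 mm above this point; grip it across the 14 mm (along y). Its cheeks with 48 mm brass flanges are 45 mm wide overall in x, 44 to 48 mm in y.
- orange_roof (a point): Orange hanger: centre of its roof's underside, 44 mm below the grip point. The roof is 25 mm (x) by 44 mm (y), 10 mm thick. Below it two cheeks leave a slot 13 mm wide in x, running along y, 68 mm deep, open downwards and at both ends. Lower it over the bar so that the bar runs through the slot and the roof rests on the bar's top.
- gasket: Bystander, to be left alone: black rubber ring, 60 mm across, 10 mm high, lying flat near the hangers. Origin at the centre of its underside.
- screwdriver: Bystander, to be left alone: screwdriver lying on the left of the bench. Origin at the centre of its underside.
- wrench: Bystander, to be left alone: steel wrench lying on the right of the bench. Origin at the centre of its underside.
- jug: Bystander, to be left alone: steel jug, 84 mm across, 90 mm high, far left. Origin at the centre of its underside.
- tamper: Bystander, to be left alone: steel tamper, 58 mm base, 80 mm high, far right. Origin at the centre of its underside.
- cup: Bystander, to be left alone: blue ceramic cup, 72 mm across, 60 mm high, near left. Origin at the centre of its underside.
- cleaner: Bystander, to be left alone: white bottle with a blue cap, 60 mm across, 160 mm high, left. Origin at the centre of its underside.
Things that resemble listed ones, but are neither listed nor needed, are in the scene too. Of the things that look like the part that bears orange_grip, the middle-sized one is meant.

How it is judged:
By the outcome, as a careful person would: the job done as asked, in the order asked, and still so for the second after the job is handed in, with the robot touching nothing.
It also fails if it takes over 67 s, if anything falls off the work surface, if the arm or the gripper's body presses on something with over 40 N, if the wrist force passes 120 N, or if a joint passes its speed limit or range.

### The arm

A 6-joint arm with a two-finger parallel gripper is mounted at the origin on the work surface. World frame = base frame: x ahead of the robot, y to its left, z up, the work surface at z = 0. Lengths are in m, angles in rad, forces in N, time in s.
With the tool pointing down it reaches from about 0.225 to 0.875 m from the base axis. Payload 3.4 kg.
Tool frame: the origin (TCP) lies midway between the tips of the shut fingers; the grasp point (between the pads) lies 19 mm behind it (manip.grasp_offset is the distance from the TCP to the grasp point, in m); x points along the fingers, y is the direction in which the jaws open and shut, and the axes are right-handed (so a half turn about x gives the same grasp; the last joint's range is limited). The gripper opens to 85 mm and grips with 20 to 120 N. Pads are 22 mm wide; open, the fingers measure 114 mm over their backs; the gripper's body (76 mm by 85 mm) begins 54 mm behind the grasp point. The pads swing forward as they close: fully open they stand 13 mm farther back than shut.
Start: joints at [0.982, 0.276, 1.505, -0, 1.361, -0.121], TCP at [0.259, 0.513, 0.231] pointing down, gripper open.
Joint ranges: [-2.89, 2.89], [-0.75, 2.08], [0.22, 2.7], [-1.18, 4.32], [0.11, 2.71], [-2.7, 2.7]. Speed limits (rad/s): [2.57, 2.57, 3.14, 3.14, 3.14, 3.14].

### API

Orientations are given as a unit quaternion [w, x, y, z].
In Python, from rig import manip gives the robot as it stands.
- The arm moves only by the shell command python3 -m creep 'ROWS' [OPENING] [FORCE]. ROWS is a JSON object of lists of equal length, an entry for each row: "delta_pos": the shift along the tool's x, y, z in cm, a list of three; "dr": the turn, a rotation vector about the tool's x, y, z in rad, a list of three. In form: {"delta_pos": [[dx, dy, dz], ...], "dr": [[rx, ry, rz], ...]}. A call has 1 to 10 rows; each row is the pose to reach, as a shift and turn from the pose commanded when the call began, along the tool's axes at that moment; what a row does not reach only later rows make up. A row lasts 1/10 s, in which the tool goes at most 50 mm and 8.59 degrees, less where a joint would pass 70% of its speed; a pose out of reach is approached as far as the arm can. A call with a gripper value outside its range is refused whole. OPENING is the opening, from -1 (shut) to 1 (fully open), set as the call begins (- or left out, the last holds). The fingers move at their own pace and stop on an object; FORCE is the grip in N (left out, the last holds). Time passes only in rows, so rows that repeat a pose let the fingers close. It gives the time, the measured TCP pose, the force and the opening at its end, in the units of the state.
- manip.get_state(): the state, without advancing time (a new reading comes with each control period).
- manip.get_image(name): name is "side" or "top"; returns a dict with "pixels" (420x560x3 uint8, blue, green, red), "depth" (420x560 float32, m along the optical axis (not along the pixel's ray), 0 where there is no reading), "intrinsics" (3x3 intrinsics, pixels), "k1" (the pictures are not rectified: a ray, as slopes to the right and down, at radius r is drawn at 1 + k1 r^2 times it, then the intrinsics apply), "rvec" (rotation vector, rad) and "tvec" (3), from world to camera coordinates, as OpenCV has them. Camera axes: x right, y down, z forward; pixel columns grow to the right and rows downward; lengths in m; the calibration is good to about 2 mm. A picture is of the moment at which its call begins.
- manip.sign_off(): hands the job in, once; it reports no verdict.
The state is a dict: "clock": time; "qpos": joint angles; "qd": joint speeds; "effort": joint torques, N m; "position": TCP position; "ee_rot": TCP orientation; "contact_force": force on the tool from outside, world axes, zero at the start; "moment": the same for the moment, N m; "width": finger opening in m.
Only numpy, scipy, OpenCV 4.12 (cv2) and the standard library are available. Lean on these libraries where they do the work, as an engineer would, in place of code of your own. Each camera call takes 0.05 s, during which the arm holds its last target. There are 200 camera calls.

## Working session

There is one attempt and no reset: what is moved stays moved. The work goes in short steps, Python scripts to look and compute and a shell command to move; the robot and the scene stay as the last step left them, time stands still between calls to the robot, and variables do not carry over. Pictures are saved under pics/ and viewed, about 8 in all and at most 12, crops included, and the job is handed in when it is done.

```bash
ls; mkdir -p pics; cat > h.py <<'E'
import numpy as np, cv2
from rig import manip
def cam(n):
    im=manip.get_image(n); np.savez('/tmp/%s.npz'%n,**{k:np.asarray(v) for k,v in im.items()}); return im
def load(n): return dict(np.load('/tmp/%s.npz'%n))
def world(im,u,v,z=None,d=None):
    K=np.array(im['intrinsics']);k1=float(im['k1']);R=cv2.Rodrigues(np.array(im['rvec'],float))[0];t=np.array(im['tvec'],float).ravel()
    p=cv2.undistortPoints(np.array([[[u,v]]],float),K,np.array([k1,0,0,0.]))[0,0]
    ray=R.T@np.array([p[0],p[1],1.]);c=-R.T@t
    if z is not None: return c+ray*(z-c[2])/ray[2]
    if d is None: d=im['depth'][int(round(v)),int(round(u))]
    return c+ray*d
def proj(im,P):
    K=np.array(im['intrinsics']);return cv2.projectPoints(np.array(P,float).reshape(-1,1,3),np.array(im['rvec'],float),np.array(im['tvec'],float),K,np.array([float(im['k1']),0,0,0.]))[0].reshape(-1,2)
E
python3 - <<'E'
from h import *
for n in('top','side'):
    im=cam(n);cv2.imwrite('pics/%s0.png'%n,cv2.resize(im['pixels'],(784,588)))
    R=cv2.Rodrigues(np.array(im['rvec'],float))[0];print(n,-R.T@np.array(im['tvec']).ravel(),R[2])
s=manip.get_state();print(s)
E
```

```text
pics
top [0.41658938 0.07177751 1.54193136] [ 0.0603071  -0.01105485 -0.99811865]
side [-0.46254038  1.12178069  0.95698108] [ 0.57644452 -0.64030436 -0.50766332]
{'clock': 0.1, 'qpos': array([ 9.82040399e-01,  2.76545363e-01,  1.50600216e+00, -2.48311038e-05,
        1.36071119e+00, -1.20982596e-01]), 'qd': array([ 7.62147537e-06, -6.76118374e-04, -3.75388006e-03,  1.11402214e-04,
        4.00460478e-05, -1.81729983e-04]), 'effort': array([ 1.21928872e-03, -4.17701054e+01, -2.46404707e+01,  1.05625356e-04,
        5.74580685e-03, -2.47879541e-05]), 'position': array([0.25900733, 0.51283309, 0.2305202 ]), 'ee_rot': array([ 0.68765793,  0.16332198,  0.68805117, -0.16443262]), 'contact_force': array([ 0.30022837,  0.81001224, -0.14678876]), 'moment': array([ 0.01008865, -0.02062044,  0.0248036 ]), 'width': 0.08531292007223}
```

View pics/top0.png

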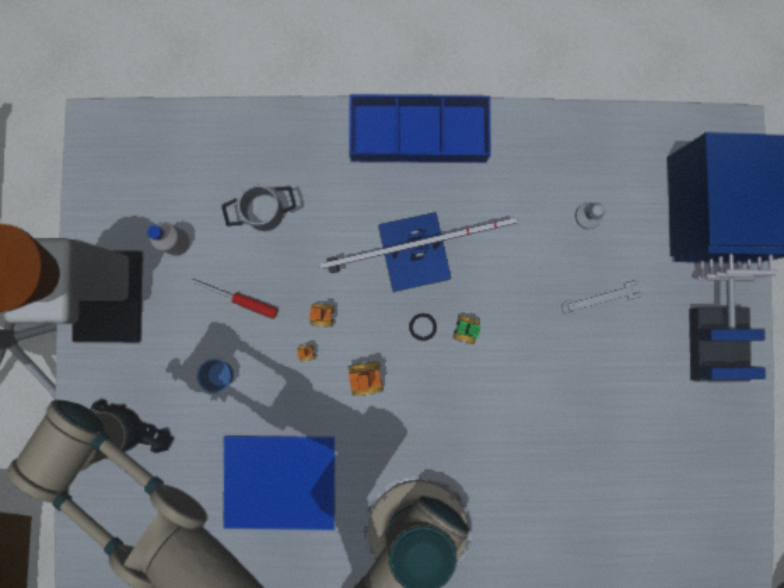

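View pics/side0.png

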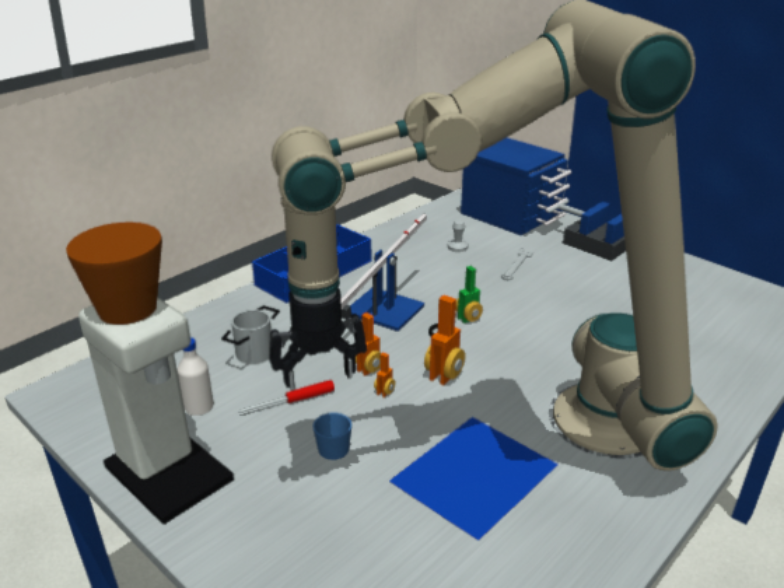

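Candidates in the top image: the orange hangers are at (322,314) mid-sized, (306,352) small and (365,378) large, and there is one green at (467,328). I choose the orange at (322,314). The bar's left end is down.

```bash
python3 - <<'E'
from h import *
im=load('top');c=im['pixels'][145:290,205:385];cv2.imwrite('pics/crop1.png',cv2.resize(c,None,fx=4,fy=4,interpolation=cv2.INTER_CUBIC))
hsv=cv2.cvtColor(im['pixels'],cv2.COLOR_BGR2HSV)
def top(name,lo,hi,box,zmin):
    m=cv2.inRange(hsv,lo,hi);x0,y0,x1,y1=box;P=[]
    for v in range(y0,y1):
        for u in range(x0,x1):
            if m[v,u] and im['depth'][v,u]>0:P.append(world(im,u,v))
    P=np.array(P);print(name,len(P),'zmax',np.sort(P[:,2])[-8:].round(3))
    T=P[P[:,2]>zmin*np.sort(P[:,2])[-5]]
    print(T[:,:2].mean(0).round(4),len(T),T[:,:3].min(0).round(4),T.max(0).round(4))
    r=cv2.minAreaRect((T[:,:2]*1000).astype(np.float32));print(r)
top('green',(45,90,30),(85,255,255),(315,215,350,255),.85)
for b in [(215,210,245,238),(208,242,230,262),(245,255,278,285)]: top('orange',(5,120,60),(22,255,255),b,.85)
E
```

```text
green 140 zmax [0.14  0.141 0.141 0.141 0.141 0.143 0.143 0.146]
[ 0.432  -0.0998] 46 [ 0.4203 -0.1089  0.1218] [ 0.4427 -0.0921  0.1455]
((431.9035339355469, -100.12760925292969), (13.601068496704102, 22.017894744873047), 75.40027618408203)
orange 196 zmax [0.141 0.142 0.142 0.142 0.142 0.143 0.149 0.149]
[0.4616 0.2058] 47 [0.452  0.1987 0.1242] [0.4715 0.2133 0.1487]
((461.7356262207031, 205.9825439453125), (19.484088897705078, 14.523811340332031), 0.10895136743783951)
orange 91 zmax [0.097 0.098 0.098 0.098 0.098 0.098 0.1   0.103]
[0.3816 0.2401] 21 [0.3735 0.2356 0.092 ] [0.3877 0.2448 0.1029]
((380.5696716308594, 240.19346618652344), (9.18272876739502, 14.25948429107666), 89.35324096679688)
orange 426 zmax [0.195 0.195 0.196 0.196 0.196 0.197 0.197 0.197]
[0.3295 0.1123] 90 [0.3134 0.1026 0.1698] [0.3451 0.1239 0.1973]
((329.00054931640625, 112.59032440185547), (30.706939697265625, 19.303165435791016), 8.10675048828125)
```

View pics/crop1.png

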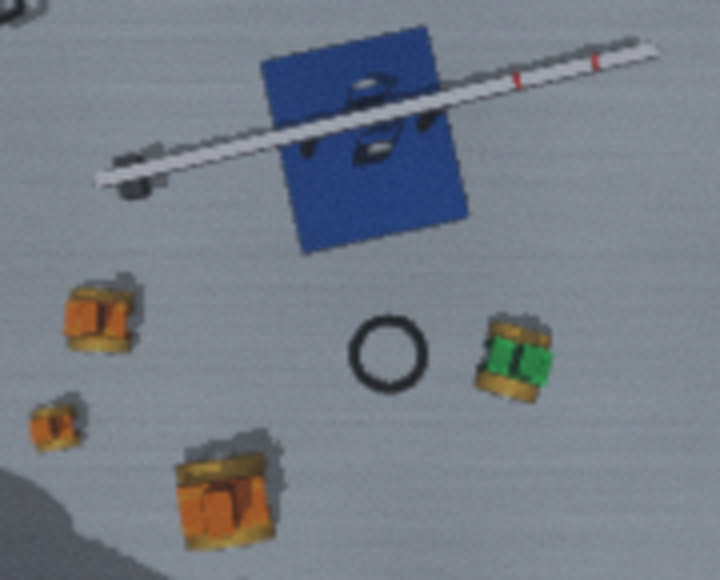

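The crop confirms it: the mid-sized orange is at crop (100,318) and the green at (518,358). The rack bar runs from (97,180) to (657,48), with ridges at (517,80) and (596,62). Next I compute the rack pose.

```bash
python3 - <<'E'
from h import *
im=load('top')
f=lambda a,b:((a+.5)/4-.5+205,(b+.5)/4-.5+145)
C=[world(im,*f(*p),z=.014)[:2] for p in[(262,62),(427,27),(467,214),(303,253)]]
C=np.array(C);print('foot',C.round(4),C.mean(0).round(4),[np.linalg.norm(C[i]-C[i-1]).round(3) for i in range(4)])
for a,b in((C[0]-C[1]),(C[3]-C[2])),: 
  for e in(a,b): print('y-axis yaw',np.degrees(np.arctan2(-e[0],e[1])))
L=world(im,*f(97,180),z=.120);Rr=world(im,*f(657,48),z=.180);print('bar',L,Rr,(L+Rr)/2,np.linalg.norm(L-Rr));e=L-Rr;print(np.degrees(np.arctan2(-e[0],e[1])))
for p,d in((517,79),103),((596,62),157):
  w=world(im,*f(*p),z=.155+d*.00015);print('ridge',w,np.linalg.norm(w-(L+Rr)/2))
# depth-fit bar
R=[]
for t in np.linspace(.05,.95,60):
  a=97+560*t;b=180-132*t
  u,v=f(a,b);w=world(im,u,v);R.append(w)
R=np.array(R);R=R[(R[:,2]>.1)&(R[:,2]<.2)];print(len(R));
y=R[:,1];print(np.polyfit(y,R[:,2],1),np.polyfit(y,R[:,0],1),R[::6].round(3))
E
```

```text
foot [[ 0.6586  0.0873]
 [ 0.6863 -0.0379]
 [ 0.5438 -0.0682]
 [ 0.5136  0.0556]] [0.6006 0.0092] [np.float64(0.148), np.float64(0.128), np.float64(0.146), np.float64(0.127)]
y-axis yaw 12.473731841492468
y-axis yaw 13.69710772528213
bar [0.55755666 0.20166611 0.12      ] [ 0.64400022 -0.18271186  0.18      ] [0.60077844 0.00947712 0.15      ] 0.39852089904080185
12.674497613167034
ridge [ 0.62333712 -0.08815206  0.17045   ] 0.10226706930424782
ridge [ 0.6342234  -0.14112758  0.17855   ] 0.15689310020582833
60
[-0.15331323  0.15237529] [-0.2252315   0.60266621] [[ 0.562  0.182  0.126]
 [ 0.57   0.146  0.129]
 [ 0.578  0.11   0.136]
 [ 0.586  0.074  0.14 ]
 [ 0.594  0.039  0.144]
 [ 0.602  0.003  0.148]
 [ 0.61  -0.031  0.157]
 [ 0.618 -0.066  0.162]
 [ 0.625 -0.101  0.169]
 [ 0.634 -0.136  0.166]]
```

```bash
cat >> h.py <<'E'
from scipy.spatial.transform import Rotation as Ro
def rot(): return Ro.from_quat(manip.get_state()['ee_rot'],scalar_first=True)
def go(pos,psi,tilt=0,R0=None,p0=None):
    """delta to TCP pos, jaw axis at yaw psi deg, tool tilted by tilt rad like the bar (+ = left up)"""
    s=manip.get_state();R0=R0 or rot();p0=s['position'] if p0 is None else p0
    best=None
    for sg in(1,-1):
        y=sg*np.array([np.cos(np.radians(psi)),np.sin(np.radians(psi)),0]);x=np.array([0,0,-1.]);M=np.c_[x,y,np.cross(x,y)]
        ax=np.array([np.sin(np.radians(psi)),-np.cos(np.radians(psi)),0])
        Rt=Ro.from_rotvec(ax*tilt)*Ro.from_matrix(M);d=(R0.inv()*Rt).as_rotvec()
        if best is None or np.linalg.norm(d)<np.linalg.norm(best): best=d
    print('delta_cm',(R0.inv().apply(np.array(pos)-p0)*100).round(2),'dr',best.round(3))
def st():
    s=manip.get_state();print('t',round(s['clock'],2),'p',s['position'].round(4),'F',s['contact_force'].round(2),'M',s['moment'].round(3),'w',round(float(s['width']),4),'q',s['qpos'].round(2));print(rot().as_matrix().round(4).tolist())
E
python3 - <<'E'
from h import *
st();go([.432,-.100,.26],75.4)
E
```

```text
t 0.1 p [0.259  0.5128 0.2305] F [ 0.3   0.81 -0.15] M [ 0.01  -0.021  0.025] w 0.0853 q [ 0.98  0.28  1.51 -0.    1.36 -0.12]
[[-0.0009, 0.4509, 0.8926], [-0.0014, 0.8926, -0.4509], [-1.0, -0.0017, -0.0002]]
delta_cm [ -2.88 -46.9   43.07] dr [-0.213 -0.     0.002]
```

```bash
python3 -m creep '{"delta_pos":[[-4,0,0],[-4,-46.9,43.1],[-4,-46.9,43.1],[-4,-46.9,43.1],[-4,-46.9,43.1],[-4,-46.9,43.1],[-4,-46.9,43.1],[-4,-46.9,43.1],[-4,-46.9,43.1],[-4,-46.9,43.1]],"dr":[[0,0,0],[-0.213,0,0],[-0.213,0,0],[-0.213,0,0],[-0.213,0,0],[-0.213,0,0],[-0.213,0,0],[-0.213,0,0],[-0.213,0,0],[-0.213,0,0]]}' 1 40; python3 -m creep '{"delta_pos":[[0,0,0]],"dr":[[0,0,0]]}'; python3 - <<'E'
from h import *
st();go([.432,-.100,.093],75.4)
E
```

```text
clock: 1.1
position: [0.3814, 0.0785, 0.2712]
ee_rot: [0.702, 0.09, 0.701, -0.09]
contact_force: [1.3, 0.4, -0.5]
width: 0.0853
clock: 1.2
position: [0.3831, 0.0745, 0.2711]
ee_rot: [0.701, 0.092, 0.7, -0.095]
contact_force: [-0.1, 0.8, -0.0]
width: 0.0851
t 1.2 p [0.3831 0.0745 0.2711] F [-0.1   0.83 -0.05] M [ 0.031  0.009 -0.039] w 0.0851 q [ 0.02 -0.03  1.77 -0.    1.4  -1.29]
[[0.0008, 0.2617, 0.9651], [-0.0035, 0.9651, -0.2617], [-1.0, -0.0032, 0.0016]]
delta_cm [ 17.88 -15.5    9.25] dr [-0.01   0.002  0.003]
```

```bash
python3 -m creep '{"delta_pos":[[0,-5,3],[0,-10,6],[0,-15.5,9.25],[0,-15.5,9.25],[0,-15.5,9.25],[0,-15.5,9.25],[0,-15.5,9.25]],"dr":[[-0.01,0,0],[-0.01,0,0],[-0.01,0,0],[-0.01,0,0],[-0.01,0,0],[-0.01,0,0],[-0.01,0,0]]}'; python3 - <<'E'
from h import *
st();go([.432,-.100,.093],75.4)
im=cam('side');cv2.imwrite('pics/s1.png',im['pixels'][150:330,200:420].repeat(3,0).repeat(3,1))
E
```

```text
clock: 1.9
position: [0.4315, -0.0915, 0.271]
ee_rot: [0.701, 0.086, 0.702, -0.086]
contact_force: [0.6, -0.2, 0.0]
width: 0.0854
t 1.9 p [ 0.4315 -0.0915  0.271 ] F [ 0.56 -0.23  0.  ] M [-0.01  -0.013  0.012] w 0.0854 q [-0.37  0.05  1.69  0.    1.4  -1.69]
[[-0.0009, 0.2412, 0.9705], [0.0013, 0.9705, -0.2412], [-1.0, 0.001, -0.0012]]
delta_cm [17.8  -0.84  0.27] dr [ 0.011 -0.001 -0.001]
```

View pics/s1.png

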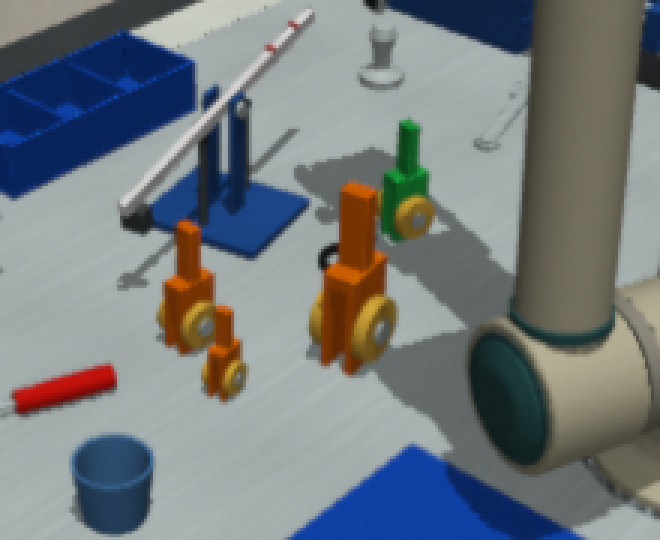

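```bash
python3 -m creep '{"delta_pos":[[0,0,0],[0,0,0],[0,0,0]],"dr":[[0,0,0],[0,0,0],[0,0,0]]}'; python3 - <<'E'
from h import *
st();go([.432,-.100,.093],75.4)
im=load('side')
for p,z in((408.5,122.5),.138),((188,226),.138): print(world(im,(p[0]+.5)/3-.5+200,(p[1]+.5)/3-.5+150,z=z))
E
```

```text
clock: 2.25
position: [0.432, -0.0923, 0.2715]
ee_rot: [0.702, 0.086, 0.702, -0.086]
contact_force: [0.6, -0.7, -0.8]
width: 0.0856
t 2.25 p [ 0.432  -0.0923  0.2715] F [ 0.65 -0.66 -0.77] M [-0.003  0.047  0.04 ] w 0.0856 q [-0.37  0.05  1.69  0.    1.4  -1.7 ]
[[0.0004, 0.2413, 0.9704], [0.0, 0.9704, -0.2413], [-1.0, 0.0001, 0.0004]]
delta_cm [17.85 -0.75  0.18] dr [ 0.011  0.    -0.   ]
[ 0.42948629 -0.10016758  0.138     ]
[0.45657491 0.20752151 0.138     ]
```

```bash
python3 -m creep '{"delta_pos":[[3,-0.7,0.1],[7,-0.75,0.1],[11,-0.75,0.1],[14,-0.75,0.1],[17.8,-0.75,0.1],[17.8,-0.75,0.1],[17.8,-0.75,0.1]],"dr":[[0.01,0,0],[0.01,0,0],[0.01,0,0],[0.01,0,0],[0.01,0,0],[0.01,0,0],[0.01,0,0]]}'; python3 - <<'E'
from h import *
st();go([.431,-.100,.093],75.4)
im=cam('top');
c=im['pixels'][205:270,290:380];cv2.imwrite('pics/c2.png',cv2.resize(c,None,fx=8,fy=8,interpolation=cv2.INTER_CUBIC))
E
```

```text
clock: 2.95
position: [0.4313, -0.1003, 0.0936]
ee_rot: [0.701, 0.09, 0.702, -0.09]
contact_force: [0.3, -0.1, -0.1]
width: 0.0855
t 2.95 p [ 0.4313 -0.1003  0.0936] F [ 0.3  -0.11 -0.08] M [-0.013 -0.008 -0.021] w 0.0855 q [-0.39  0.21  1.98  0.    0.95 -1.7 ]
[[-0.0008, 0.2519, 0.9678], [0.0004, 0.9678, -0.2519], [-1.0, 0.0002, -0.0009]]
delta_cm [ 0.06  0.02 -0.04] dr [ 0.    -0.001 -0.   ]
```

```bash
python3 -m creep '{"delta_pos":[[0,0,0],[0,0,0],[0,0,0],[0,0,0],[0,0,0],[0,0,0],[0,0,0],[0,0,0]],"dr":[[0,0,0],[0,0,0],[0,0,0],[0,0,0],[0,0,0],[0,0,0],[0,0,0],[0,0,0]]}' -1 60; python3 - <<'E'
from h import *
st()
E
```

```text
clock: 3.8
position: [0.4316, -0.1006, 0.0937]
ee_rot: [0.702, 0.09, 0.701, -0.09]
contact_force: [-0.2, 0.1, 5.7]
width: 0.013
t 3.8 p [ 0.4316 -0.1006  0.0937] F [-0.17  0.1   5.66] M [ 0.046  0.12  -0.018] w 0.013 q [-0.39  0.21  1.98  0.    0.95 -1.7 ]
[[0.0008, 0.252, 0.9677], [-0.0003, 0.9677, -0.252], [-1.0, -0.0001, 0.0009]]
```

```bash
python3 -m creep '{"delta_pos":[[-2,0,0],[-6,0,0],[-10,0,0],[-14,0,0],[-18,0,0],[-21,0,0],[-21,0,0],[-21,0,0]],"dr":[[0,0,0],[0,0,0],[0,0,0],[0,0,0],[0,0,0],[0,0,0],[0,0,0],[0,0,0]]}'; python3 - <<'E'
from h import *
st();go([.6289,-.116,.303],102.7)
E
```

```text
clock: 4.6
position: [0.4306, -0.1001, 0.3021]
ee_rot: [0.701, 0.09, 0.702, -0.09]
contact_force: [-0.7, -0.0, -4.2]
width: 0.0129
t 4.6 p [ 0.4306 -0.1001  0.3021] F [-0.67 -0.01 -4.24] M [0.122 0.025 0.018] w 0.0129 q [-0.39  0.04  1.63  0.    1.48 -1.7 ]
[[-0.0017, 0.252, 0.9677], [0.0008, 0.9677, -0.252], [-1.0, 0.0004, -0.0018]]
delta_cm [-0.13  3.46 19.59] dr [-0.476 -0.002 -0.001]
```

```bash
python3 -m creep '{"delta_pos":[[0,0.5,3],[0,1.2,7],[0,2,11],[0,2.7,15],[0,3.46,19.6],[0,3.46,19.6],[0,3.46,19.6],[0,3.46,19.6],[0,3.46,19.6]],"dr":[[-0.08,0,0],[-0.18,0,0],[-0.3,0,0],[-0.4,0,0],[-0.476,0,0],[-0.476,0,0],[-0.476,0,0],[-0.476,0,0],[-0.476,0,0]]}'; python3 - <<'E'
from h import *
st();go([.6289,-.116,.303],102.7)
im=cam('top');
c=im['pixels'][120:210,260:370];cv2.imwrite('pics/c3t.png',cv2.resize(c,None,fx=6,fy=6,interpolation=cv2.INTER_CUBIC))
im=cam('side')
c=im['pixels'][110:230,220:350];c=cv2.resize(c,None,fx=5,fy=5,interpolation=cv2.INTER_CUBIC);cv2.imwrite('pics/c3s.png',c)
E
```

```text
clock: 5.5
position: [0.6282, -0.1161, 0.3028]
ee_rot: [0.702, -0.078, 0.703, 0.078]
contact_force: [-0.4, 0.1, -3.5]
width: 0.0132
t 5.5 p [ 0.6282 -0.1161  0.3028] F [-0.39  0.11 -3.53] M [ 0.062  0.011 -0.018] w 0.0132 q [-0.29  0.35  1.23  0.    1.57 -2.08]
[[-0.0017, -0.219, 0.9757], [0.0006, 0.9757, 0.219], [-1.0, 0.0009, -0.0016]]
delta_cm [-0.02 -0.01  0.07] dr [-0.001 -0.002 -0.001]
```

View pics/c3s.png

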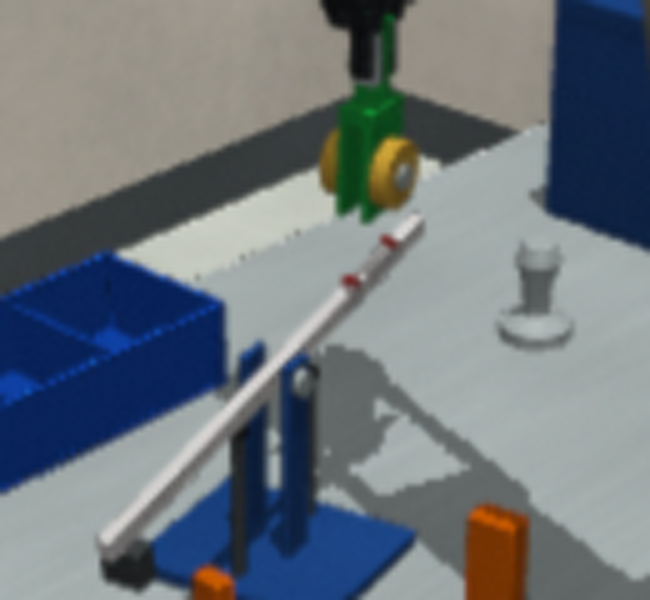

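```bash
python3 - <<'E'
from h import *
s=manip.get_state();a=np.radians(12.7);X=np.array([np.cos(a),np.sin(a),0]);Y=np.array([-np.sin(a),np.cos(a),0]);Z=np.array([0,0,1.])
g=s['position']+Z*.019
im=load('side');f=lambda P:((proj(im,P)+.5-[220,110])*5-.5).round(1).tolist()
for n,P in dict(cheekbot=[(x,.022,-.112) for x in(-.0125,-.0065,.0065,.0125)],rooftop=[(x,.022,-.034) for x in(-.0125,.0125)],roofR=[(-.0125,-.022,-.034)],tabtop=[(x,y,.026) for x,y in((-.011,-.007),(.011,-.007))]).items():
  print(n,f([g+X*x+Y*y+Z*z for x,y,z in P]))
m=np.array([.6007,.0094,.142]);c,sn=np.cos(.15),np.sin(.15)
B=lambda x,y,z: m+X*x+Y*(y*c+z*sn)+Z*(-y*sn+z*c)
for n,P in dict(Rend=[(-.005,-.2,.008),(.005,-.2,.008)],Lend=[(-.005,.2,.008),(.005,.2,.008)],ridge=[(0,-.103,.013),(0,-.157,.013)]).items(): print(n,f([B(*p) for p in P]))
E
```

```text
cheekbot [[367.9, 220.4], [360.1, 218.5], [343.1, 214.4], [335.3, 212.5]]
rooftop [[369.5, 111.4], [336.1, 104.0]]
roofR [[401.6, 89.7]]
tabtop [[390.3, 10.5], [360.7, 4.5]]
Rend [[419.8, 212.0], [407.2, 209.0]]
Lend [[106.4, 540.8], [92.5, 536.4]]
ridge [[345.4, 274.8], [383.7, 235.0]]
```

View pics/c3t.png

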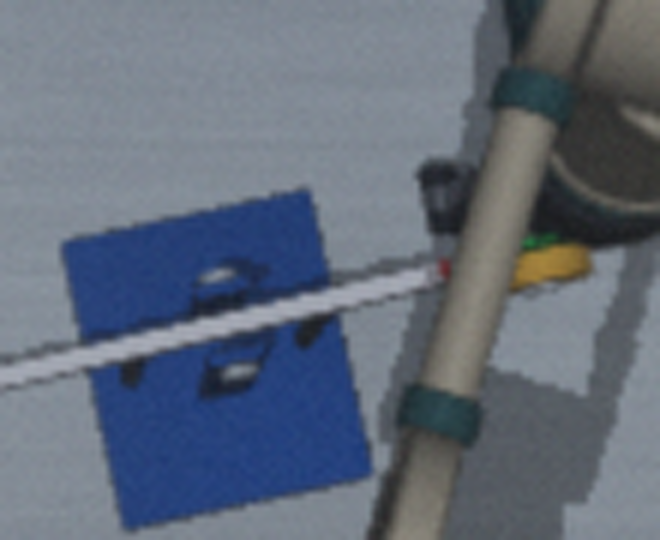

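The side view shows the green hanger over the bar's right arm. The rack's image sits about (+5.5,+6.5) px from my prediction, so I check whether the hanger shows the same residual, using an enlarged crop with the shifted model drawn on it.

```bash
cat > ov.py <<'E'
from h import *
def overlay(im,g,m,t,box,k,off,fn,psi=12.7):
    a=np.radians(psi);X=np.array([np.cos(a),np.sin(a),0]);Y=np.array([-np.sin(a),np.cos(a),0]);Z=np.array([0,0,1.])
    x0,y0,x1,y1=box;I=cv2.resize(im['pixels'][y0:y1,x0:x1],None,fx=k,fy=k,interpolation=cv2.INTER_CUBIC)
    c,sn=np.cos(t),np.sin(t);B=lambda x,y,z: m+X*x+Y*(y*c-z*sn)+Z*(y*sn+z*c)
    H=lambda x,y,z:g+X*x+Y*y+Z*z
    def seg(P,col): 
        q=((proj(im,P)+off+.5-[x0,y0])*k-.5);cv2.polylines(I,[np.round(q).astype(np.int32)],False,col,1,cv2.LINE_AA)
    for s in(-1,1): seg([H(s*.0065,.022,-.044),H(s*.0065,.022,-.112),H(s*.0125,.022,-.112),H(s*.0125,.022,-.034)],(255,255,0))
    seg([H(.0125,.022,-.034),H(-.0125,.022,-.034),H(-.0125,-.022,-.034)],(255,255,0))
    seg([H(-.011,.007,.026),H(-.011,-.007,.026),H(-.011,-.007,-.034)],(255,255,0))
    seg([B(-.005,.2,.008),B(-.005,-.2,.008),B(.005,-.2,.008),B(.005,.2,.008)],(255,0,255))
    for y in(-.105,-.155): seg([B(-.005,y,.013),B(.005,y,.013)],(255,0,255))
    cv2.imwrite(fn,I)
E
python3 - <<'E'
from ov import *
g=manip.get_state()['position']+[0,0,.019]
overlay(load('side'),g,np.array([.6007,.0094,.142]),-.15,(272,108,322,172),9,np.array([1.1,1.3]),'pics/ov1.png')
E
```

```text
(no output)
```

View pics/ov1.png

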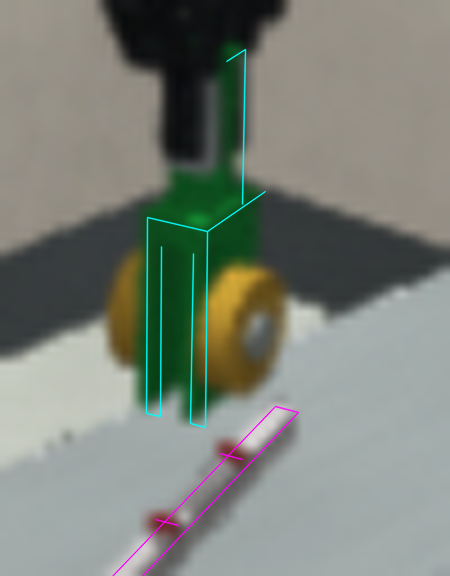

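The hanger's residual is near zero while the rack's is about +1 px, which suggests the slot should shift about 1–2 mm towards −x. I lower it to just above the bar, where parallax is small, and look again.

```bash
python3 -m creep '{"delta_pos":[[1,0,-0.05],[2,0,-0.1],[2.4,0,-0.1],[2.4,0,-0.1],[2.4,0,-0.1]],"dr":[[0,0,0],[0,0,0],[0,0,0],[0,0,0],[0,0,0]]}'; python3 - <<'E'
from ov import *
st()
g=manip.get_state()['position']+[0,0,.019]
im=cam('side')
overlay(im,g,np.array([.6007,.0094,.142]),-.15,(272,115,322,175),9,np.array([.8,1.1]),'pics/ov2.png')
c=cv2.resize(im['pixels'][115:175,272:322],None,fx=9,fy=9,interpolation=cv2.INTER_CUBIC);o=cv2.imread('pics/ov2.png');cv2.imwrite('pics/ov2b.png',np.hstack([c[:,:],o])[:, :800])
E
```

```text
clock: 6.1
position: [0.6286, -0.1166, 0.2791]
ee_rot: [0.703, -0.078, 0.703, 0.078]
contact_force: [-0.4, 0.4, -3.6]
width: 0.0135
t 6.1 p [ 0.6286 -0.1166  0.2791] F [-0.36  0.36 -3.63] M [0.004 0.001 0.088] w 0.0135 q [-0.29  0.35  1.27  0.    1.52 -2.08]
[[-0.0001, -0.2194, 0.9756], [0.0002, 0.9756, 0.2194], [-1.0, 0.0002, -0.0001]]
```

View pics/ov2b.png

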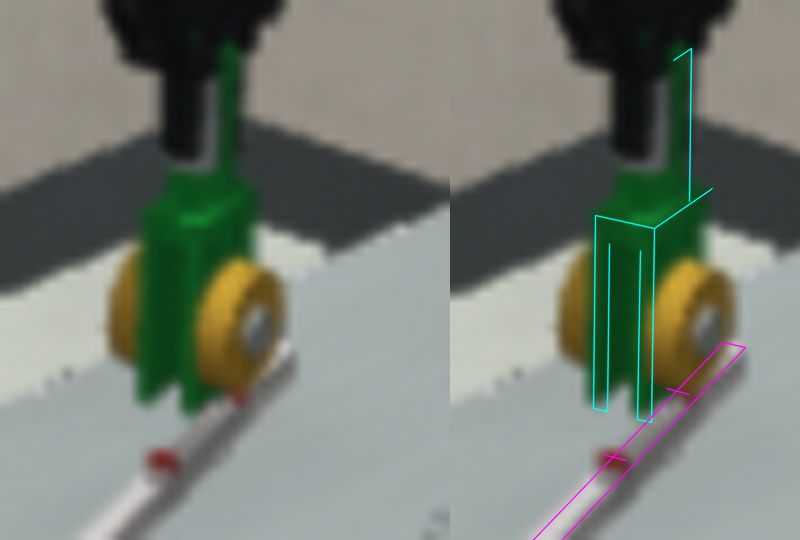

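```bash
python3 -m creep '{"delta_pos":[[0,0,-0.15],[0.4,0,-0.15],[0.8,0,-0.15],[1.2,0,-0.15],[1.6,0,-0.15],[2,0,-0.15],[2.4,0,-0.15],[2.7,0,-0.15],[2.7,0,-0.15],[2.7,0,-0.15]],"dr":[[0,0,0],[0,0,0],[0,0,0],[0,0,0],[0,0,0],[0,0,0],[0,0,0],[0,0,0],[0,0,0],[0,0,0]]}'; python3 - <<'E'
from ov import *
st()
im=cam('side')
c=cv2.resize(im['pixels'][105:235,230:340],None,fx=5,fy=5,interpolation=cv2.INTER_CUBIC);cv2.imwrite('pics/c4.png',c)
# right end of bar height via prediction: tip location
g=0
E
```

```text
clock: 7.15
position: [0.627, -0.1169, 0.2522]
ee_rot: [0.703, -0.078, 0.703, 0.078]
contact_force: [-0.5, -0.3, -2.7]
width: 0.0135
t 7.15 p [ 0.627  -0.1169  0.2522] F [-0.52 -0.25 -2.71] M [-0.037  0.233  0.004] w 0.0135 q [-0.29  0.36  1.33 -0.    1.45 -2.09]
[[-0.0006, -0.2194, 0.9756], [0.0002, 0.9756, 0.2194], [-1.0, 0.0003, -0.0005]]
```

View pics/c4.png

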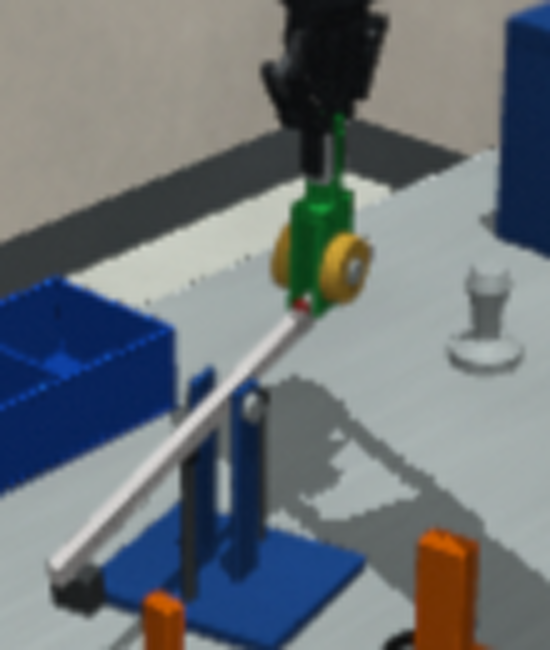

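The inner ridge now sits inside the slot and the left end hasn't moved, so the hanger went over cleanly. I probe sideways for centring.

```bash
Z='[0,0,0]'; python3 -m creep '{"delta_pos":[[0,0,0.05],[0,0,0.1],[0,0,0.1]],"dr":[[0,0,0],[0,0,0],[0,0,0]]}' | grep -E 'pos|force'; python3 -c "from h import *;st()"|head -1; python3 -m creep '{"delta_pos":[[0,0,0.05],[0,0,0.1],[0,0,0.1]],"dr":[[0,0,0],[0,0,0],[0,0,0]]}' | grep -E 'pos|force';  python3 -c "from h import *;st()"|head -1
```

```text
position: [0.6274, -0.1168, 0.2523]
contact_force: [-3.8, -0.8, -2.3]
t 7.5 p [ 0.6274 -0.1168  0.2523] F [-3.75 -0.76 -2.31] M [-0.121  0.781 -0.054] w 0.0131 q [-0.29  0.36  1.32 -0.    1.46 -2.08]
position: [0.6282, -0.1167, 0.2522]
contact_force: [-4.8, -1.7, -2.3]
t 7.8 p [ 0.6282 -0.1167  0.2522] F [-4.8  -1.66 -2.3 ] M [-0.297  1.307 -0.057] w 0.0136 q [-0.29  0.36  1.32 -0.    1.46 -2.08]
```

```bash
python3 -m creep '{"delta_pos":[[0,0,-0.1],[0,0,-0.2],[0,0,-0.33],[0,0,-0.33]],"dr":[[0,0,0],[0,0,0],[0,0,0],[0,0,0]]}' >/dev/null; python3 -c "from h import *;st()"|head -1; python3 -m creep '{"delta_pos":[[0,0,-0.1],[0,0,-0.2],[0,0,-0.2]],"dr":[[0,0,0],[0,0,0],[0,0,0]]}' >/dev/null;  python3 -c "from h import *;st()"|head -1
```

```text
t 8.2 p [ 0.627  -0.1169  0.2525] F [-0.45 -0.18 -3.43] M [-0.022  0.217  0.006] w 0.0136 q [-0.29  0.36  1.33  0.    1.45 -2.09]
t 8.5 p [ 0.6244 -0.1176  0.2526] F [-0.56  0.45 -4.08] M [0.013 0.016 0.021] w 0.0137 q [-0.3   0.36  1.33  0.    1.45 -2.09]
```

```bash
python3 -m creep '{"delta_pos":[[0.8,0,0.05],[1.8,0,0.05],[2.8,0,0.05],[3.8,0,0.05],[4.5,0,0.05],[4.8,0,0.05],[5.1,0,0.05],[5.4,0,0.05],[5.7,0,0.05],[6,0,0.05]],"dr":[[0,0,0],[0,0,0],[0,0,0],[0,0,0],[0,0,0],[0,0,0],[0,0,0],[0,0,0],[0,0,0],[0,0,0]]}'; python3 -c "from h import *;st()"|head -1; python3 -m creep '{"delta_pos":[[0.3,0,0],[0.6,0,0],[0.9,0,0],[1.2,0,0],[1.5,0,0]],"dr":[[0,0,0],[0,0,0],[0,0,0],[0,0,0],[0,0,0]]}' >/dev/null;  python3 -c "from h import *;st()"|head -1;python3 - <<'E'
from ov import *
im=cam('side')
c=cv2.resize(im['pixels'][105:235,230:340],None,fx=5,fy=5,interpolation=cv2.INTER_CUBIC);cv2.imwrite('pics/c5.png',c)
E
```

```text
clock: 9.5
position: [0.6253, -0.1177, 0.1927]
ee_rot: [0.704, -0.078, 0.702, 0.078]
contact_force: [3.9, 1.1, -2.4]
width: 0.0132
t 9.5 p [ 0.6253 -0.1177  0.1927] F [ 3.86  1.12 -2.39] M [ 0.072 -0.893 -0.021] w 0.0132 q [-0.3   0.39  1.43  0.    1.32 -2.09]
t 10.0 p [ 0.6253 -0.1176  0.1775] F [ 5.94  1.99 -1.61] M [ 0.102 -1.079 -0.027] w 0.0134 q [-0.3   0.4   1.46  0.    1.29 -2.09]
```

View pics/c5.png

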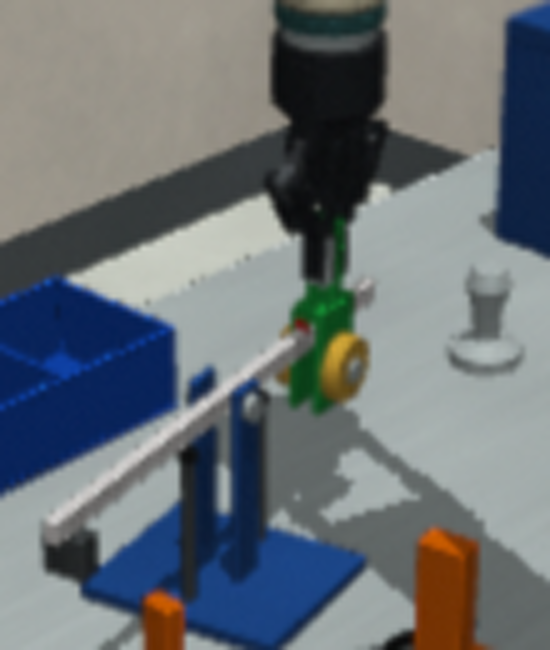

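```bash
python3 -m creep '{"delta_pos":[[0,0,0.1],[0.3,0,0.12],[0.6,0,0.12],[0.9,0,0.12],[1.2,0,0.12],[1.2,0,0.12]],"dr":[[0,0,0],[0,0,0],[0,0,0],[0,0,0],[0,0,0],[0,0,0]]}' >/dev/null;  python3 -c "from h import *;st()"|head -1; python3 -m creep '{"delta_pos":[[0.2,0,0],[0.4,0,0],[0.4,0,0]],"dr":[[0,0,0],[0,0,0],[0,0,0]]}' >/dev/null;  python3 -c "from h import *;st()"|head -1
```

```text
t 10.65 p [ 0.6255 -0.1174  0.1647] F [ 3.6  -1.8  -2.15] M [-0.184 -0.683 -0.096] w 0.0135 q [-0.29  0.41  1.47 -0.    1.26 -2.09]
t 10.95 p [ 0.6255 -0.1173  0.161 ] F [ 3.14 -0.9  -2.29] M [-0.145 -0.655 -0.103] w 0.0136 q [-0.29  0.41  1.48 -0.    1.25 -2.09]
```

```bash
python3 -m creep '{"delta_pos":[[0.1,-0.1,0.04],[0.2,-0.2,0.05],[0.3,-0.3,0.06],[0.4,-0.4,0.06],[0.4,-0.4,0.06],[0.4,-0.4,0.06]],"dr":[[0,0,0.04],[0,0,0.08],[0,0,0.12],[0,0,0.14],[0,0,0.14],[0,0,0.14]]}' >/dev/null;  python3 -c "from h import *;st()"|head -1; python3 -m creep '{"delta_pos":[[0.1,0,0],[0.2,0,0],[0.2,0,0]],"dr":[[0,0,0],[0,0,0],[0,0,0]]}' >/dev/null;  python3 -c "from h import *;st()"; python3 - <<'E'
from ov import *
im=cam('side')
c=cv2.resize(im['pixels'][105:235,230:340],None,fx=5,fy=5,interpolation=cv2.INTER_CUBIC);cv2.imwrite('pics/c6.png',c)
E
```

```text
t 11.55 p [ 0.6265 -0.121   0.157 ] F [0.49 0.27 0.03] M [-0.086 -0.276 -0.086] w 0.0132 q [-0.37  0.45  1.43  0.12  1.34 -2.19]
t 11.85 p [ 0.6266 -0.1209  0.1562] F [-0.29 -1.66  5.81] M [-0.104  0.273  0.09 ] w 0.0132 q [-0.37  0.45  1.43  0.12  1.34 -2.19]
[[-0.0308, -0.2179, 0.9755], [0.1349, 0.9661, 0.2201], [-0.9904, 0.1384, -0.0004]]
```

View pics/c6.png

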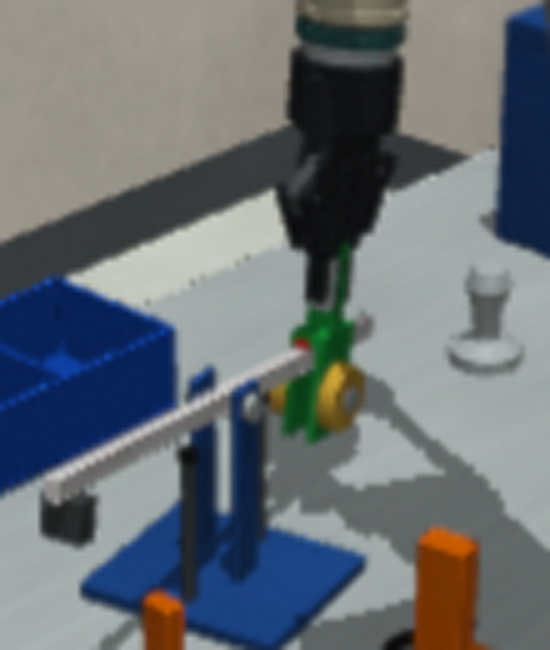

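The hanger is down on the bar, which is at its right stop (Fz +5.8 N), with the red ridge just outside the roof. I release it.

```bash
python3 -m creep '{"delta_pos":[[-0.05,0,0],[-0.1,0,0],[-0.1,0,0],[-0.1,0,0],[-0.1,0,0],[-0.1,0,0]],"dr":[[0,0,0],[0,0,0],[0,0,0],[0,0,0],[0,0,0],[0,0,0]]}' 0.0; python3 -m creep '{"delta_pos":[[-1,0,0],[-3,0,0],[-6,0,0],[-9,0,0],[-13,0,0],[-17,0,0],[-17,0,0]],"dr":[[0,0,0],[0,0,0],[0,0,0],[0,0,0],[0,0,0],[0,0,0],[0,0,0]]}' 0.3; python3 - <<'E'
from h import *
st();go([.4605,.206,.30],90)
im=cam('side')
a=cv2.resize(im['pixels'][105:245,215:345],None,fx=4,fy=4,interpolation=cv2.INTER_CUBIC)
cv2.imwrite('pics/c7.png',a)
E
```

```text
clock: 12.5
position: [0.627, -0.1208, 0.1562]
ee_rot: [0.696, -0.029, 0.707, 0.127]
contact_force: [0.2, -0.4, -0.1]
width: 0.0428
clock: 13.2
position: [0.6346, -0.1455, 0.3321]
ee_rot: [0.7, -0.031, 0.703, 0.125]
contact_force: [-0.0, -0.2, 1.1]
width: 0.0555
t 13.2 p [ 0.6346 -0.1455  0.3321] F [-0.01 -0.22  1.11] M [-0.044  0.006  0.011] w 0.0555 q [-0.4   0.39  1.09  0.12  1.72 -2.18]
[[-0.0183, -0.2183, 0.9757], [0.1313, 0.9669, 0.2188], [-0.9912, 0.1321, 0.011]]
delta_cm [ 8.11 37.37 -9.32] dr [ 0.221 -0.004 -0.133]
```

View pics/c7.png

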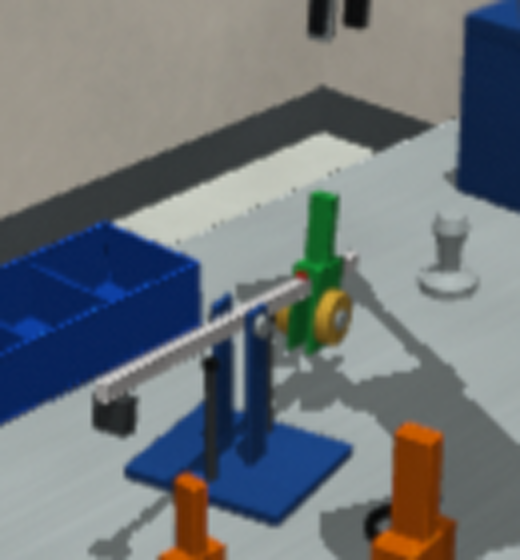

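```bash
python3 -m creep '{"delta_pos":[[0,4,-1],[2,8,-2],[3,12,-3],[5,18,-4.5],[7,24,-6],[8,30,-7.5],[8,37.4,-9.3],[8,37.4,-9.3],[8,37.4,-9.3],[8,37.4,-9.3]],"dr":[[0.03,0,-0.02],[0.06,0,-0.06],[0.1,0,-0.1],[0.15,0,-0.133],[0.221,0,-0.133],[0.221,0,-0.133],[0.221,0,-0.133],[0.221,0,-0.133],[0.221,0,-0.133],[0.221,0,-0.133]]}' 1;python3 -m creep '{"delta_pos":[[0,0,0],[0,0,0]],"dr":[[0,0,0],[0,0,0]]}' >/dev/null; python3 - <<'E'
from h import *
st();go([.461,.206,.093],89)
im=load('top')
hsv=cv2.cvtColor(im['pixels'],cv2.COLOR_BGR2HSV);m=cv2.inRange(hsv,(5,110,60),(30,255,255))|cv2.inRange(hsv,(45,90,30),(85,255,255))
im0=cv2.imread('pics/top0.png');h0=cv2.cvtColor(im0,cv2.COLOR_BGR2HSV);m=cv2.inRange(h0,(5,110,60),(30,255,255))|cv2.inRange(h0,(45,90,30),(85,255,255))
for b in((445,305,490,350),(300,295,342,332)):
    q=m[b[1]:b[3],b[0]:b[2]];c=max(cv2.findContours(q,0,1)[0],key=cv2.contourArea);print(cv2.minAreaRect(c),b)
E
```

```text
clock: 14.25
position: [0.4557, 0.21, 0.2973]
ee_rot: [0.701, -0.0, 0.713, 0.004]
contact_force: [-0.0, -0.3, -0.5]
width: 0.0853
t 14.45 p [0.4581 0.2068 0.2971] F [ 0.2  -0.52 -0.48] M [-0.007  0.005 -0.028] w 0.0853 q [ 0.28  0.14  1.52  0.01  1.49 -1.29]
[[-0.0166, 0.0002, 0.9999], [0.0038, 1.0, -0.0002], [-0.9999, 0.0038, -0.0166]]
delta_cm [20.4  -0.16  0.63] dr [ 0.017 -0.017 -0.004]
((23.076433181762695, 24.64012908935547), (22.62973976135254, 23.081205368041992), 16.389541625976562) (445, 305, 490, 350)
((20.652942657470703, 19.511764526367188), (21.935199737548828, 20.554664611816406), 4.398705005645752) (300, 295, 342, 332)
```

```bash
python3 -m creep '{"delta_pos":[[3,-0.16,0.2],[7,-0.16,0.3],[11,-0.16,0.4],[15,-0.16,0.5],[18,-0.16,0.6],[20.4,-0.16,0.63],[20.4,-0.16,0.63],[20.4,-0.16,0.63]],"dr":[[0.05,-0.017,0],[0.07,-0.017,0],[0.07,-0.017,0],[0.07,-0.017,0],[0.07,-0.017,0],[0.07,-0.017,0],[0.07,-0.017,0],[0.07,-0.017,0]]}'; python3 -c "from h import *;st();go([.461,.206,.093],86)"; python3 -m creep '{"delta_pos":[[0,0,0],[0,0,0],[0,0,0],[0,0,0],[0,0,0],[0,0,0],[0,0,0],[0,0,0]],"dr":[[0,0,0],[0,0,0],[0,0,0],[0,0,0],[0,0,0],[0,0,0],[0,0,0],[0,0,0]]}' -1 60;python3 -c "from h import *;st()"
```

```text
clock: 15.25
position: [0.4615, 0.2063, 0.0936]
ee_rot: [0.707, 0.026, 0.707, -0.024]
contact_force: [1.0, -1.2, 0.2]
width: 0.0851
t 15.25 p [0.4615 0.2063 0.0936] F [ 0.97 -1.19  0.23] M [ 0.009  0.003 -0.025] w 0.0851 q [ 0.28  0.29  1.86  0.    0.99 -1.22]
[[0.0005, 0.0707, 0.9975], [0.0038, 0.9975, -0.0707], [-1.0, 0.0038, 0.0002]]
delta_cm [ 0.06 -0.03 -0.05] dr [-0.001  0.    -0.004]
clock: 16.05
position: [0.4611, 0.2072, 0.094]
ee_rot: [0.707, 0.026, 0.706, -0.023]
contact_force: [-1.1, -0.4, 5.3]
width: 0.0134
t 16.05 p [0.4611 0.2072 0.094 ] F [-1.12 -0.38  5.33] M [-0.127  0.097 -0.006] w 0.0134 q [ 0.28  0.29  1.86  0.    0.99 -1.22]
[[0.0016, 0.0689, 0.9976], [0.0042, 0.9976, -0.069], [-1.0, 0.0043, 0.0014]]
```

```bash
python3 -m creep '{"delta_pos":[[-2,0,0],[-6,0,0],[-10,0,0],[-14,0,0],[-18,0,0],[-21,0,0],[-21,0,0],[-21,0,0]],"dr":[[0,0,0],[0,0,0],[0,0,0],[0,0,0],[0,0,0],[0,0,0],[0,0,0],[0,0,0]]}' >/dev/null; python3 -c "from h import *;st();go([.5793,.0885,.302],102.7)"
```

```text
t 16.85 p [0.46   0.2062 0.3023] F [-0.04 -0.36 -3.67] M [-0.041  0.063  0.018] w 0.0133 q [ 0.28  0.13  1.52  0.    1.49 -1.22]
[[-0.0008, 0.069, 0.9976], [0.0038, 0.9976, -0.069], [-1.0, 0.0038, -0.001]]
delta_cm [ -0.02 -10.92  12.71] dr [-0.291 -0.    -0.004]
```

```bash
python3 -m creep '{"delta_pos":[[0,-2,2.5],[0,-4.5,5.5],[0,-7,8.5],[0,-9.5,11],[0,-10.92,12.71],[0,-10.92,12.71],[0,-10.92,12.71],[0,-10.92,12.71]],"dr":[[-0.06,0,0],[-0.14,0,0],[-0.22,0,0],[-0.291,0,0],[-0.291,0,0],[-0.291,0,0],[-0.291,0,0],[-0.291,0,0]]}' >/dev/null; cat > tilt.py <<'E'
from h import *
# bar tilt from top depth + side colour: fit the bar's top height along Y in top depth
def tilt(y0=-.1,y1=.19,excl=()):
    im=cam('top');a=np.radians(12.7);X=np.array([np.cos(a),np.sin(a)]);Y=np.array([-np.sin(a),np.cos(a)]);m=np.array([.6007,.0094])
    P=[]
    for v in range(135,205):
        for u in range(220,375):
            d=im['depth'][v,u]
            if d<=0: continue
            w=world(im,u,v);x=X@(w[:2]-m);y=Y@(w[:2]-m)
            if abs(x)<.0045 and .1<w[2]<.2 and y0<y<y1 and not any(l<y<h for l,h in excl): P.append((y,w[2]))
    P=np.array(P);
    for _ in range(3):
        k=np.polyfit(P[:,0],P[:,1],1);r=np.polyval(k,P[:,0])-P[:,1];P=P[abs(r)<max(2.5*np.median(abs(r)),.002)]
    print('tilt',np.arctan(k[0]).round(4),'z0',k[1].round(4),len(P),'sd',(r.std()).round(4))
E
python3 - <<'E'
from tilt import *
st();go([.5793,.0885,.302],102.7)
tilt(excl=[(.04,.13),(-.16,-.10)])
E
```

```text
t 17.65 p [0.5787 0.0896 0.3023] F [-0.53 -0.16 -3.5 ] M [ 0.007 -0.002  0.027] w 0.0132 q [ 0.03  0.26  1.35  0.01  1.53 -1.76]
[[-0.0016, -0.2202, 0.9754], [0.005, 0.9754, 0.2203], [-1.0, 0.0053, -0.0004]]
delta_cm [ 0.03 -0.12  0.04] dr [ 0.    -0.    -0.005]
tilt 0.1481 z0 0.1503 146 sd 0.0027
```

```bash
python3 -m creep '{"delta_pos":[[1,-0.1,0.03],[2,-0.1,0.03],[3,-0.1,0.03],[3.5,-0.1,0.03],[3.9,-0.1,0.03],[4.3,-0.1,0.03],[4.7,-0.1,0.03],[5.1,-0.1,0.03],[5.4,-0.1,0.03],[5.4,-0.1,0.03]],"dr":[[0,0,-0.005],[0,0,-0.005],[0,0,-0.005],[0,0,-0.005],[0,0,-0.005],[0,0,-0.005],[0,0,-0.005],[0,0,-0.005],[0,0,-0.005],[0,0,-0.005]]}' >/dev/null; python3 - <<'E'
from tilt import *
st();tilt(excl=[(.04,.13),(-.16,-.10)])
E
python3 -m creep '{"delta_pos":[[0,0,0.1],[0,0,0.15],[0,0,0.15]],"dr":[[0,0,0],[0,0,0],[0,0,0]]}' >/dev/null; python3 -c "from h import *;st()"|head -1;python3 -m creep '{"delta_pos":[[0,0,-0.15],[0,0,-0.3],[0,0,-0.3]],"dr":[[0,0,0],[0,0,0],[0,0,0]]}' >/dev/null; python3 -c "from h import *;st()"|head -1
```

```text
t 18.7 p [0.5811 0.0878 0.2488] F [ 2.46  0.22 -3.93] M [ 0.119 -0.487 -0.054] w 0.0135 q [ 0.03  0.28  1.45 -0.    1.4  -1.76]
[[0.0033, -0.2199, 0.9755], [-0.0006, 0.9755, 0.2199], [-1.0, -0.0013, 0.0031]]
tilt 0.1486 z0 0.1501 139 sd 0.0022
t 19.05 p [0.5816 0.0882 0.2491] F [ 0.11  0.02 -3.57] M [-0.024 -0.015  0.014] w 0.0132 q [ 0.03  0.29  1.45 -0.    1.41 -1.76]
t 19.35 p [0.5804 0.0879 0.2496] F [ 3.62  0.51 -3.97] M [ 0.265 -1.149 -0.085] w 0.0136 q [ 0.03  0.28  1.45 -0.    1.4  -1.76]
```

```bash
python3 -m creep '{"delta_pos":[[0,0,0.15],[0,0,0.28],[1,0,0.28],[2,0,0.28],[3,0,0.28],[4,0,0.28],[4.8,0,0.28],[5.2,0,0.28],[5.5,0,0.28],[5.5,0,0.28]],"dr":[[0,0,0],[0,0,0],[0,0,0],[0,0,0],[0,0,0],[0,0,0],[0,0,0],[0,0,0],[0,0,0],[0,0,0]]}' >/dev/null; python3 -c "from h import *;st()"|head -1;python3 -m creep '{"delta_pos":[[0.2,0,0],[0.5,0,0],[0.8,0,0],[1.1,0,0],[1.4,0,0],[1.6,0,0],[1.6,0,0]],"dr":[[0,0,0],[0,0,0],[0,0,0],[0,0,0],[0,0,0],[0,0,0],[0,0,0]]}' >/dev/null; python3 - <<'E'
from tilt import *
st();tilt(excl=[(.03,.14),(-.16,-.10)])
E
```

```text
t 20.35 p [0.5813 0.0881 0.1937] F [ 0.71  0.27 -3.21] M [ 0.012 -0.021 -0.02 ] w 0.0136 q [ 0.03  0.32  1.54 -0.    1.28 -1.76]
t 21.05 p [0.5818 0.0881 0.1778] F [ 0.08  1.68 -1.04] M [0.224 0.029 0.014] w 0.0129 q [ 0.03  0.33  1.56 -0.    1.25 -1.76]
[[0.0018, -0.2201, 0.9755], [-0.0007, 0.9755, 0.2201], [-1.0, -0.0011, 0.0016]]
tilt 0.0144 z0 0.1497 132 sd 0.0025
```

```bash
python3 -m creep '{"delta_pos":[[0.1,0,0],[0.1,0,0],[0.1,0,0]],"dr":[[0,0,0],[0,0,0],[0,0,0]]}' >/dev/null; python3 -c "from h import *;st()"|head -1; python3 -m creep '{"delta_pos":[[0,0,0],[0,0,0],[0,0,0],[0,0,0],[0,0,0],[0,0,0],[0,0,0],[0,0,0],[0,0,0],[0,0,0]],"dr":[[0,0,0],[0,0,0],[0,0,0],[0,0,0],[0,0,0],[0,0,0],[0,0,0],[0,0,0],[0,0,0],[0,0,0]]}' -0.2 ; python3 - <<'E'
from tilt import *
tilt(excl=[(.03,.14),(-.16,-.10)]);tilt(excl=[(.03,.14),(-.16,-.10)])
st()
E
```

```text
t 21.4 p [0.5819 0.0881 0.1772] F [-0.61  0.06 -0.76] M [0.291 0.08  0.032] w 0.0132 q [ 0.03  0.33  1.56 -0.    1.25 -1.76]
clock: 22.4
position: [0.5819, 0.0881, 0.1772]
ee_rot: [0.703, -0.079, 0.702, 0.078]
contact_force: [-1.0, 0.1, -0.4]
width: 0.0341
tilt -0.0148 z0 0.1498 109 sd 0.0018
tilt -0.0176 z0 0.1503 141 sd 0.0026
t 22.5 p [0.5819 0.0881 0.1772] F [ 0.46 -0.03  0.7 ] M [-0.006  0.036 -0.044] w 0.0342 q [ 0.03  0.33  1.56 -0.    1.25 -1.76]
[[0.0021, -0.22, 0.9755], [-0.0007, 0.9755, 0.22], [-1.0, -0.0011, 0.0019]]
```

```bash
python3 -m creep '{"delta_pos":[[0,0,0],[0,0,0],[0,0,0],[0,0,0],[0,0,0],[0,0,0],[0,0,0],[0,0,0],[0,0,0],[0,0,0]],"dr":[[0,0,0],[0,0,0],[0,0,0],[0,0,0],[0,0,0],[0,0,0],[0,0,0],[0,0,0],[0,0,0],[0,0,0]]}' >/dev/null ; python3 - <<'E'
from tilt import *
for i in range(4): tilt(excl=[(.03,.14),(-.16,-.10)])
st()
E
```

```text
tilt -0.0171 z0 0.1502 120 sd 0.0023
tilt -0.021 z0 0.1499 119 sd 0.0024
tilt -0.0194 z0 0.1503 137 sd 0.0026
tilt -0.0213 z0 0.1504 119 sd 0.0021
t 23.7 p [0.5819 0.0881 0.1772] F [ 0.08 -0.2   0.1 ] M [0.015 0.037 0.01 ] w 0.0341 q [ 0.03  0.33  1.56 -0.    1.25 -1.76]
[[0.0021, -0.2201, 0.9755], [-0.0007, 0.9755, 0.2201], [-1.0, -0.0012, 0.0019]]
```

```bash
python3 -m creep '{"delta_pos":[[0,0,0],[0,0,0],[0,0,0],[0,0,0],[0,0,0]],"dr":[[0,0,0],[0,0,0],[0,0,0],[0,0,0],[0,0,0]]}' -1 20 >/dev/null; python3 - <<'E'
from tilt import *
st();tilt(excl=[(.03,.14),(-.16,-.10)])
E
python3 -m creep '{"delta_pos":[[0,-0.1,0],[0,-0.2,0],[0,-0.28,0],[0,-0.28,0],[0,-0.28,0]],"dr":[[0,0,0],[0,0,0],[0,0,0],[0,0,0],[0,0,0]]}' >/dev/null;  python3 - <<'E'
from tilt import *
st();tilt(excl=[(.03,.14),(-.16,-.10)])
E
python3 -m creep '{"delta_pos":[[0,0,0],[0,0,0],[0,0,0],[0,0,0],[0,0,0],[0,0,0],[0,0,0],[0,0,0],[0,0,0],[0,0,0]],"dr":[[0,0,0],[0,0,0],[0,0,0],[0,0,0],[0,0,0],[0,0,0],[0,0,0],[0,0,0],[0,0,0],[0,0,0]]}' -0.2 >/dev/null; python3 -m creep '{"delta_pos":[[0,0,0],[0,0,0],[0,0,0],[0,0,0],[0,0,0],[0,0,0],[0,0,0],[0,0,0],[0,0,0],[0,0,0]],"dr":[[0,0,0],[0,0,0],[0,0,0],[0,0,0],[0,0,0],[0,0,0],[0,0,0],[0,0,0],[0,0,0],[0,0,0]]}' >/dev/null;  python3 - <<'E'
from tilt import *
st()
for i in range(5): tilt(excl=[(.03,.14),(-.16,-.10)])
E
```

```text
t 24.2 p [0.5819 0.0882 0.1773] F [0.37 0.71 1.04] M [-0.02   0.018 -0.008] w 0.0135 q [ 0.03  0.33  1.56 -0.    1.25 -1.76]
[[0.0022, -0.2201, 0.9755], [-0.0006, 0.9755, 0.2201], [-1.0, -0.0011, 0.002]]
tilt -0.0196 z0 0.1506 128 sd 0.0026
t 24.75 p [0.5825 0.0855 0.1772] F [-1.23  1.26  2.5 ] M [0.384 0.098 0.009] w 0.0138 q [ 0.03  0.33  1.56 -0.    1.25 -1.76]
[[0.0022, -0.22, 0.9755], [-0.0004, 0.9755, 0.22], [-1.0, -0.0009, 0.0021]]
tilt -0.0182 z0 0.15 123 sd 0.0021
t 26.8 p [0.5825 0.0854 0.1772] F [ 0.85 -0.4   0.82] M [-0.068 -0.041 -0.012] w 0.0343 q [ 0.03  0.33  1.56 -0.    1.25 -1.76]
[[0.0022, -0.2201, 0.9755], [-0.0007, 0.9755, 0.2201], [-1.0, -0.0012, 0.002]]
tilt -0.0114 z0 0.15 130 sd 0.0025
tilt -0.0099 z0 0.15 126 sd 0.0025
tilt -0.0124 z0 0.1508 131 sd 0.0023
tilt -0.0096 z0 0.1499 112 sd 0.0018
tilt -0.0086 z0 0.1501 122 sd 0.0024
```

```bash
python3 -m creep '{"delta_pos":[[0,0,0],[0,0,0],[0,0,0],[0,0,0],[0,0,0]],"dr":[[0,0,0],[0,0,0],[0,0,0],[0,0,0],[0,0,0]]}' -1 30 >/dev/null
python3 -m creep '{"delta_pos":[[0,-0.1,0],[0,-0.2,0],[0,-0.24,0],[0,-0.24,0],[0,-0.24,0]],"dr":[[0,0,0],[0,0,0],[0,0,0],[0,0,0],[0,0,0]]}' >/dev/null;  python3 - <<'E'
from tilt import *
st()
im=load('top');Q=[]
for v in range(120,260,2):
  for u in range(225,380,2):
    if im['depth'][v,u]>0:
      w=world(im,u,v)
      if abs(w[2])<.008: Q.append(w)
Q=np.array(Q);k=np.linalg.lstsq(np.c_[Q[:,:2],np.ones(len(Q))],Q[:,2],rcond=None)[0];print('bench slope along Y',k[:2]@[-.2198,.9755],k,len(Q))
E
python3 -m creep '{"delta_pos":[[0,0,0],[0,0,0],[0,0,0],[0,0,0],[0,0,0],[0,0,0],[0,0,0],[0,0,0],[0,0,0],[0,0,0]],"dr":[[0,0,0],[0,0,0],[0,0,0],[0,0,0],[0,0,0],[0,0,0],[0,0,0],[0,0,0],[0,0,0],[0,0,0]]}' -0.2 >/dev/null; python3 -m creep '{"delta_pos":[[0,0,0],[0,0,0],[0,0,0],[0,0,0],[0,0,0],[0,0,0],[0,0,0],[0,0,0],[0,0,0],[0,0,0]],"dr":[[0,0,0],[0,0,0],[0,0,0],[0,0,0],[0,0,0],[0,0,0],[0,0,0],[0,0,0],[0,0,0],[0,0,0]]}' >/dev/null;  python3 - <<'E'
from tilt import *
st()
for i in range(5): tilt(excl=[(.03,.14),(-.16,-.10)])
E
```

```text
t 28.05 p [0.5831 0.0833 0.1772] F [-0.17  2.98  1.19] M [0.394 0.063 0.02 ] w 0.0136 q [ 0.02  0.33  1.56 -0.    1.25 -1.77]
[[0.0022, -0.22, 0.9755], [-0.0002, 0.9755, 0.22], [-1.0, -0.0007, 0.0021]]
bench slope along Y -0.0014293706221568502 [ 0.00046108 -0.00136138 -0.000158  ] 3532
t 30.05 p [0.583  0.083  0.1772] F [-0.65 -0.36 -0.32] M [-0.05   0.016  0.033] w 0.0343 q [ 0.02  0.33  1.56 -0.    1.25 -1.77]
[[0.0021, -0.22, 0.9755], [-0.0007, 0.9755, 0.22], [-1.0, -0.0012, 0.0019]]
tilt 0.0036 z0 0.1503 123 sd 0.0023
tilt -0.0013 z0 0.1503 122 sd 0.002
tilt 0.0106 z0 0.1502 121 sd 0.0023
tilt 0.0063 z0 0.15 124 sd 0.0021
tilt 0.0052 z0 0.15 101 sd 0.0019
```

```bash
python3 -m creep '{"delta_pos":[[0,0,0],[0,0,0],[-1,0,0],[-3,0,0],[-6,0,0],[-10,0,0],[-14,0,0],[-14,0,0],[-14,0,0],[-14,0,0]],"dr":[[0,0,0],[0,0,0],[0,0,0],[0,0,0],[0,0,0],[0,0,0],[0,0,0],[0,0,0],[0,0,0],[0,0,0]]}' 0.1 >/dev/null;  python3 -m creep '{"delta_pos":[[0,0,-6],[0,0,-12],[0,0,-18],[0,0,-24],[0,0,-24],[0,0,-24],[0,0,-24],[0,0,-24]],"dr":[[0,0,0],[0,0,0],[0,0,0],[0,0,0],[0,0,0],[0,0,0],[0,0,0],[0,0,0]]}' >/dev/null; python3 - <<'E'
from tilt import *
st()
for i in range(8): tilt(y0=-.19,excl=[(.045,.115),(-.165,-.095)])
im=load('top');a=np.radians(12.7);X=np.array([np.cos(a),np.sin(a)]);Y=np.array([-np.sin(a),np.cos(a)])
hsv=cv2.cvtColor(im['pixels'],cv2.COLOR_BGR2HSV)
for n,lo,hi,b in(('o',(5,120,60),(22,255,255),(240,150,300,215)),('g',(45,90,30),(85,255,255),(300,130,370,200))):
    m=cv2.inRange(hsv,lo,hi);P=np.array([world(im,u,v) for v in range(b[1],b[3]) for u in range(b[0],b[2]) if m[v,u] and im['depth'][v,u]>0]);T=P[P[:,2]>.20]
    q=T.mean(0)[:2]-[.6007,.0094];print(n,len(P),len(T),'X',X@q,'Y',Y@q,'ztop',np.sort(P[:,2])[-8:].round(3)); r=P[(P[:,2]<.18)&(P[:,2]>.14)]; print(' roof',len(r),((r[:,:2]-[.6007,.0094])@Y).min().round(3),((r[:,:2]-[.6007,.0094])@Y).max().round(3))
E
```

```text
t 32.1 p [0.3493 0.0304 0.3163] F [-0.02  0.02  0.69] M [-0.011  0.014  0.067] w 0.0466 q [-0.11 -0.12  1.74 -0.    1.52 -1.9 ]
[[0.0017, -0.2201, 0.9755], [-0.0005, 0.9755, 0.2201], [-1.0, -0.0008, 0.0015]]
tilt 0.0021 z0 0.1498 236 sd 0.0018
tilt 0.0015 z0 0.15 249 sd 0.0023
tilt 0.0011 z0 0.1499 227 sd 0.0022
tilt 0.0027 z0 0.1503 243 sd 0.0021
tilt 0.0028 z0 0.15 258 sd 0.0024
tilt 0.0019 z0 0.1499 237 sd 0.0022
tilt 0.0019 z0 0.1501 246 sd 0.0023
tilt 0.0009 z0 0.15 236 sd 0.0024
o 230 50 X -0.002007596023207441 Y 0.07631335704014684 ztop [0.223 0.223 0.223 0.223 0.223 0.223 0.224 0.227]
 roof 110 0.054 0.097
g 160 53 X -0.0029575568062843614 Y -0.12845239901560343 ztop [0.222 0.222 0.223 0.224 0.224 0.225 0.225 0.226]
 roof 95 -0.152 -0.107
```

```bash
python3 -c "
from rig import manip
print(manip.sign_off())"
```

```text
the job is handed in; nothing more can be done
None
```

I loaded the rack in the order asked and handed the job in at about 32 s of the 67 s allowed. The bar hangs level by itself, with the gripper well clear.

- **Green hanger:** I lowered it onto the right arm and eased the bar down to its stop before letting go. My last check put it 128 mm right of the middle, with its roof spanning about 107 to 152 mm, so it is in the seat between the red ridges. Depth readings are only good to about 2 mm.
- **Orange hanger:** I hung the middle-sized one on the left arm about 81 mm from the middle. Two short slides inward, gripped on its tab, brought it to about 76 mm.
- **Level check:** Eight depth fits with nothing in the way gave a tilt of +0.001 to +0.003 rad. Correcting for a small camera bias, found from the bench plane, makes it about +0.0035 rad. Both tab tops read the same height, about 0.223 m.
- **Readings that disagreed:**
  - Fits taken with the gripper still over the bar were noisier, from −0.001 to +0.011 rad.
  - The camera and the arm disagreed by about 3 mm across the bar, so I centred both hangers in their slots by feel. The sideways force was at most about 6 N.
- **Not checked:** I did not look at the bystanders again at the end. No unexpected contact showed in the force readings.

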